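Slide the trivet tile over the chopping board's edge

TASK

The thin square trivet tile lies flat on the chopping board, where no hand can get under it. Push it with the fingertips, without lifting it, towards the front edge of the chopping board until it sticks out evenly over that edge by about 3 cm, square to it, so that somebody can take it from there. Leave it lying like that and leave the garlic and the salt shaker where they stand.

Things in the scene. Friction and masses are not known exactly. Their poses are not given: they have to be found in the camera images.
- tile: thin square tile of pale marble with a blue square line inlaid on top, 110x110 mm, 9 mm thick, edges rounded by 2.5 mm, about 0.25 kg, loose, slides at 1 to 3 N. Origin: centre of its underside; x points to its rear (away from the robot), y left, z up. It starts flat on the chopping board, wholly on it, turned up to 0.25 rad against the board's edge
- front_left (a point): left corner of the tile's front side, at its top face: 55 mm in front of and 55 mm to the left of the tile's origin, 9 mm up
- front_right (a point): right corner of the tile's front side, at its top face: 55 mm in front of and 55 mm to the right of the tile's origin, 9 mm up
- chopping_board: flat wooden chopping board lying on the worktop, does not move; 220 mm front to back (its x axis), 340 mm across (its y axis), 22 mm thick, turned up to 0.25 rad. Origin: centre of its underside; x points to its rear (away from the robot). Its front edge, 340 mm long, lies at x = -0.110 in its own frame; its top, on which the tile slides, is at z = 0.022
- garlic: bulb of garlic, 48x50 mm, 51 mm high, standing on the chopping board near its left or right end, 20 mm or more from the tile; origin at the centre of its underside. Not to be disturbed
- salt_shaker: white salt shaker with a grey top, 44 mm across, 90 mm high, standing on the chopping board near the other end, 20 mm or more from the tile; origin at the centre of its underside. Not to be disturbed

How it is judged:
At the end, for the whole second after the job is handed in: the tile lies flat on the chopping board (tilt under 0.04 rad, underside within 4 mm of the board's top) and at rest, both of its front corners stick out past the chopping board's front edge by 20 to 40 mm, and the garlic and the salt shaker are each within 20 mm of where they stood (x of front_left in the frame of chopping_board between -0.15 and -0.13 m and x of front_right in the frame of chopping_board between -0.15 and -0.13 m and height (world z) of tile between 0.018 and 0.026 m and angle between tile's own z axis and vertical below 0.04 rad and linear speed of tile below 0.01 m/s and distance of each of garlic, salt_shaker from where it was at the start of the episode below 0.02 m); the robot touches nothing.
It fails at once if the tile is lifted or tipped (its underside more than 12 mm above the chopping board, or tilted more than 0.12 rad) instead of slid (height (world z) of tile above 0.034 m or angle between tile's own z axis and vertical above 0.12 rad).
It fails at once if the garlic or the salt shaker is moved more than 20 mm, or the shaker knocked over (distance of any of garlic, salt_shaker from where it was at the start of the episode above 0.02 m or angle between salt_shaker's own z axis and vertical above 0.5 rad).
It also fails if it takes over 38 s, if anything falls off the work surface, if the arm or the gripper's body presses on something with over 40 N, if the wrist force passes 120 N, or if a joint passes its speed limit or range.

ROBOT

A 7-joint arm with a two-finger parallel gripper is mounted at the origin on a cart in front of the work surface, level with it; the furniture and walls round the work are solid. World frame = base frame: x ahead of the robot, y to its left, z up, the work surface at z = 0. Lengths are in m, angles in rad, forces in N, time in s.
With the tool pointing down it reaches from about 0.4 to 0.85 m from the base axis. Payload 10.4 kg.
Tool frame: the origin (TCP) lies between the finger pads; the fingertips stand ahead of it and the grasp point (between the pads) lies 5 mm behind it (manip.tip_extent is the z of the fingertips in the tool frame, in m); z points along the fingers, y is the line along which they close (so a half turn about z gives the same grasp; the last joint's range is limited). The gripper opens to 85 mm and grips with 20 to 120 N. Pads are 22 mm wide; open, the fingers measure 114 mm over their backs; the gripper's body (76 mm by 85 mm) begins 54 mm behind the grasp point. The pads swing forward as they close: fully open they stand 13 mm farther back than shut.
Start: joints at [-1.283, 0.332, -0.065, 1.46, 0.022, 1.35, -0.088], TCP at [0.191, 0.595, 0.221] pointing down, gripper open.
Joint ranges: [-2.6, 2.6], [-0.5, 2.12], [-1.47, 1.34], [0.16, 2.42], [-1.27, 4.41], [0.06, 2.06], [-2.6, 2.6]. Speed limits (rad/s): [2.22, 2.22, 2.79, 2.79, 3.14, 3.14, 3.14].

INTERFACE

Orientations are given as a unit quaternion [x, y, z, w].
In Python, from workcell import status, viewer, manip gives the robot as it stands.
- The arm moves only by the tool play_rows, never from a script. Its argument "plan" is one flat list of numbers, 7 for each row, row after row: the turn, a rotation vector about the tool's x, y, z in degrees, then the shift along the tool's x, y, z in m, then the opening, from 0 (shut) to 1 (fully open). In form: [ax, ay, az, dx, dy, dz, grip, ax, ay, az, dx, dy, dz, grip, ...]. A call has 1 to 20 rows; each row is the pose to reach, as a shift and turn from the pose commanded when the call began, along the tool's axes at that moment; what a row does not reach only later rows make up. A row lasts 1/8 s, in which the tool goes at most 62.5 mm and 10.7 degrees, less where a joint would pass 70% of its speed; a pose out of reach is approached as far as the arm can. A call with a gripper value outside its range is refused whole. The fingers move at their own pace and stop on an object; "squeeze" is the grip in N (left out, the last holds). Time passes only in rows, so rows that repeat a pose let the fingers close. It gives the time, the measured TCP pose, the force, the opening and the grip force at its end, in the units of the state.
- status.get_obs(): the state, without advancing time (a new reading comes with each control period).
- viewer.camera(name): name is "side" or "top"; returns the picture (400x640x3 uint8, red, green, blue); there is no depth.
- viewer.camera_model(name): a dict with "fx", "fy", "cx", "cy" (pixels), "D" ([k1, k2, p1, p2, k3] as OpenCV has them; the pictures are not rectified), "R" (3x3) and "t" (3): a world point X has camera coordinates R X + t. Camera axes: x right, y down, z forward; pixel columns grow to the right and rows downward; lengths in m; the calibration is good to about 2 mm. A picture is of the moment at which its call begins. camera_model takes no time and is no camera call.
- manip.hand_in(): hands the job in; it is judged then, once.
The state is a dict: "clock": time; "joint_pos": joint angles; "joint_velocities": joint speeds; "tau": joint torques, N m; "position": TCP position; "ee_rot": TCP orientation; "ft_force": force on the tool from outside, world axes, zero at the start; "torque": the same for the moment, N m; "grip_width": opening from 0.0 (shut) to 1.0 (fully open); "grasp_force": force on a finger pad.
Only numpy, scipy, OpenCV 4.12 (cv2) and the standard library are available. Lean on these libraries where they do the work, as an engineer would, in place of code of your own. Each camera call takes 0.05 s, during which the arm holds its last target. There are 200 camera calls.

## Working session

There is one attempt and no reset: what is moved stays moved. The work goes in short steps, Python scripts to look and compute and a tool call to move; the robot and the scene stay as the last step left them, time stands still between calls to the robot, and variables do not carry over. Pictures are saved under pics/ and viewed, at most 10 in all, crops included, and the job is handed in when it is done.

Besides the shell and the picture viewer there is one more tool, called after ">>>" in YAML: its name, and indented under it one key for each argument. play_rows: Moves the arm, as the interface text tells. Its arguments: {"type":"object","properties":{"plan":{"type":"array","items":{"type":"number"}},"squeeze":{"type":"number"}},"required":["plan"]}

```bash
mkdir -p pics
python3 - <<'E'
from workcell import status, viewer, manip
import cv2,numpy as np
print({k:np.round(v,3) for k,v in status.get_obs().items()}, manip.tip_extent)
a=[]
for n in("top","side"):
    im=viewer.camera(n)[:,:,::-1]; cv2.imwrite(f"pics/{n}0.png",im)
    m=viewer.camera_model(n); print(n,{k:np.round(v,3).tolist() for k,v in m.items()})
E
```

```text
{'clock': np.float64(0.0), 'joint_pos': array([-1.283,  0.333, -0.065,  1.461,  0.022,  1.35 , -0.089]), 'joint_velocities': array([-0.001,  0.001, -0.   ,  0.001, -0.003, -0.002, -0.002]), 'tau': array([ 1.0000e-03, -6.2544e+01,  4.9000e-02, -3.9160e+01,  1.6000e-02,
        1.0000e-02, -0.0000e+00]), 'position': array([0.191, 0.595, 0.221]), 'ee_rot': array([ 0.155,  0.988, -0.001, -0.   ]), 'ft_force': array([-0.588,  0.252, -0.654]), 'torque': array([ 0.037, -0.001, -0.001]), 'grasp_force': np.float64(0.0), 'grip_width': np.float64(1.003)} 0.014
top {'fx': 361.46, 'fy': 361.46, 'cx': 320.62, 'cy': 202.825, 'D': [-0.068, 0.0, 0.0, 0.0, 0.0], 'R': [[0.017, -1.0, -0.016], [-0.998, -0.016, -0.064], [0.064, 0.017, -0.998]], 't': [0.054, 0.513, 0.886]}
side {'fx': 380.723, 'fy': 380.723, 'cx': 318.507, 'cy': 200.863, 'D': [0.02, 0.0, 0.0, 0.0, 0.0], 'R': [[0.913, -0.408, -0.0], [-0.277, -0.621, -0.733], [0.299, 0.67, -0.68]], 't': [-0.452, 0.201, 0.706]}
```

View pics/top0.png

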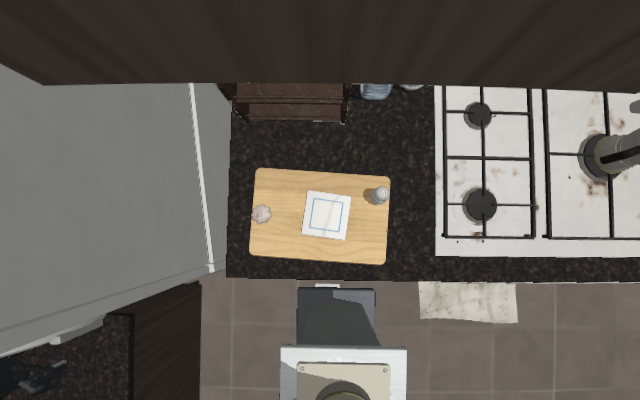

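View pics/side0.png

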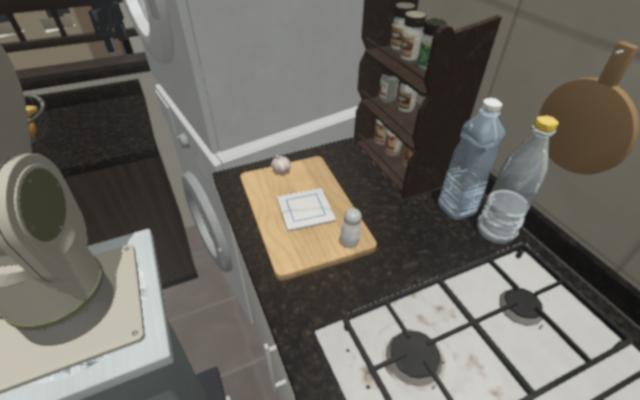

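```bash
cat > h.py <<'E'
import cv2,numpy as np
from workcell import viewer
def ray(n,uv,z):
    m=viewer.camera_model(n);K=np.array([[m['fx'],0,m['cx']],[0,m['fy'],m['cy']],[0,0,1]])
    p=cv2.undistortPoints(np.array(uv,float).reshape(-1,1,2),K,np.array(m['D']))[:,0]
    R=np.array(m['R']);C=-R.T@np.array(m['t']);d=np.c_[p,np.ones(len(p))]@R
    return (C+d*((z-C[2])/d[:,2])[:,None])[:,:2]
def rect(n,mask,z):
    c=max(cv2.findContours(mask,cv2.RETR_EXTERNAL,cv2.CHAIN_APPROX_NONE)[0],key=cv2.contourArea)
    w=ray(n,c,z);r=cv2.minAreaRect((w*1000).astype(np.float32))
    return np.round(r[0],1),np.round(r[1],1),round((r[2]+45)%90-45,2)
def masks(n,im,roi=(160,275,240,400)):
    hsv=cv2.cvtColor(im,cv2.COLOR_BGR2HSV);H,S,V=[hsv[...,i].astype(int) for i in range(3)]
    a,b,c,d=roi;R=np.zeros(H.shape,bool);R[a:b,c:d]=1
    wood=R&(H>8)&(H<28)&(S>60)&(V>110)
    white=R&(S<40)&(V>185); blue=R&(H>95)&(H<130)&(S>40)
    f=lambda q:(q*255).astype(np.uint8)
    return f(wood),f(white|blue),f(blue)
E
python3 - <<'E'
from h import *
im=cv2.imread('pics/top0.png');w,t,b=masks('top',im)
k=np.ones((3,3),np.uint8)
print('board',rect('top',cv2.morphologyEx(w,cv2.MORPH_OPEN,k),.022))
print('tile',rect('top',cv2.morphologyEx(t,cv2.MORPH_OPEN,k),.031))
print('blue',rect('top',b,.031))
print('fridge corner',ray('top',[[228,278],[215,270]],0))
print('shaker top/base?',ray('top',[[382,192]],.112),ray('top',[[371,198]],.022),'garlic',ray('top',[[262,213]],.05))
c=np.hstack([im[160:275,240:400],cv2.cvtColor(t,8)[160:275,240:400]])
cv2.imwrite('pics/c0.png',cv2.resize(c,None,fx=2.5,fy=2.5,interpolation=0))
E
```

```text
board (array([480.2,  64.9]), array([339.5, 221. ]), -3.25)
tile (array([481.9,  48.6]), array([108.7, 109.6]), -7.42)
blue (array([477.2,  13.3]), array([ 8.9, 73.2]), -12.77)
fridge corner [[0.31796849 0.29471069]
 [0.33732474 0.32881244]]
shaker top/base? [[ 0.53219684 -0.07618614]] [[ 0.52554127 -0.06267465]] garlic [[0.4829592  0.20278978]]
```

View pics/c0.png

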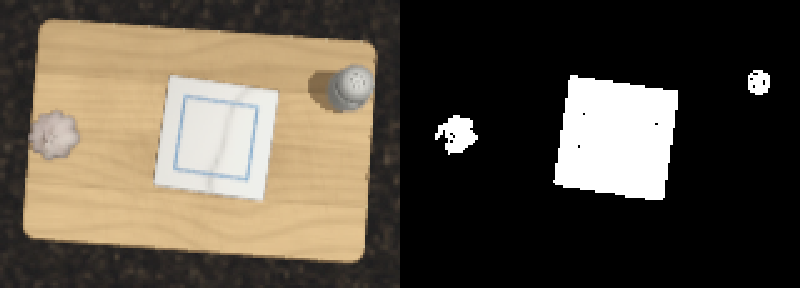

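>>> play_rows:
  plan: [0,0,0,0,-0.05,-0.02,1,0,0,0,0,-0.1,-0.04,1,0,0,0,0,-0.15,-0.06,1,0,0,0,0,-0.2,-0.08,1,0,0,0,0,-0.25,-0.1,1,0,0,0,0,-0.29,-0.12,1,0,0,0,0,-0.29,-0.12,1]

```text
clock: 0.98
position: [0.1021, 0.318, 0.3432]
ee_rot: [0.155, 0.988, 0.002, 0.0]
ft_force: [-0.0, 0.4, -0.7]
grip_width: 1.004
grasp_force: 0.0
```

>>> play_rows:
  plan: [0,0,0,-0.03,-0.018,0,1,0,0,0,-0.063,-0.036,0,1,0,0,-3,-0.095,-0.055,0,1,0,0,-6,-0.126,-0.073,0,1,0,0,-9,-0.155,-0.098,0,1,0,0,-12,-0.184,-0.123,0,1,0,0,-14.5,-0.213,-0.148,0,1,0,0,-14.5,-0.242,-0.174,0,1,0,0,-14.5,-0.272,-0.199,0,1,0,0,-14.5,-0.272,-0.199,0,1]

```text
clock: 2.22
position: [0.3016, 0.0447, 0.3407]
ee_rot: [0.031, 1.0, -0.0, -0.001]
ft_force: [-0.6, 1.2, -0.6]
grip_width: 1.001
grasp_force: 0.0
```

>>> play_rows:
  plan: [0,0,0,-0.05,0.003,0,1,0,0,0,-0.1,0.006,0.01,1,0,0,0,-0.15,0.009,0.04,1,0,0,0,-0.2,0.012,0.08,1,0,0,0,-0.24,0.015,0.13,1,0,0,0,-0.267,0.0156,0.18,1,0,0,0,-0.267,0.0156,0.22,1,0,0,0,-0.267,0.0156,0.25,1,0,0,0,-0.267,0.0156,0.27,1,0,0,0,-0.267,0.0156,0.27,1]

```text
clock: 3.48
position: [0.5665, 0.0473, 0.0691]
ee_rot: [0.028, 1.0, -0.0, -0.002]
ft_force: [0.3, -0.2, 1.2]
grip_width: 0.996
grasp_force: 0.0
```

Run:
```python
from h import *
a=viewer.camera('side')[:,:,::-1];b=viewer.camera('top')[:,:,::-1]
cv2.imwrite('pics/s1.png',cv2.resize(np.hstack([a[140:290,230:390],b[140:290,240:400]]),None,fx=2.5,fy=2.5))
```

```text
(no output)
```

View pics/s1.png

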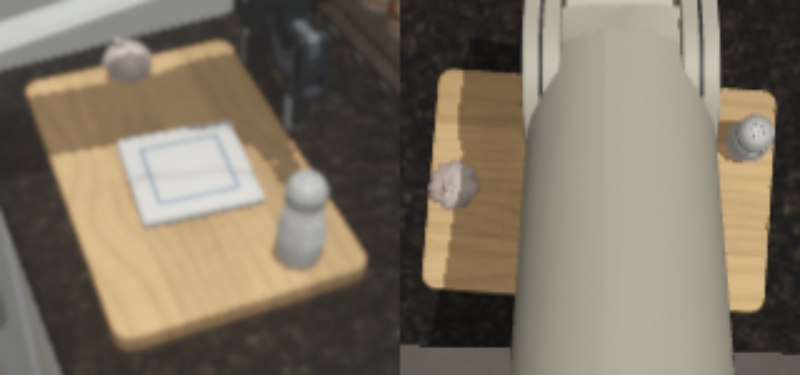

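Run:
```python
from h import *
from workcell import status
m=viewer.camera_model('side');K=np.array([[m['fx'],0,m['cx']],[0,m['fy'],m['cy']],[0,0,1]])
p=np.array(status.get_obs()['position']);y=np.array([.06,.998,0])
P=[p+s*y*.05+[0,0,-d] for s in(-1,1) for d in (0,.014)]
q=cv2.projectPoints(np.array(P),cv2.Rodrigues(np.array(m['R']))[0],np.array(m['t']),K,np.array(m['D']))[0][:,0]
print((q-[230,140])*2.5)
a=viewer.camera('side')[:,:,::-1]
cv2.imwrite('pics/s2.png',cv2.resize(a[130:210,290:390],None,fx=7,fy=7,interpolation=2))
```

```text
[[296.19211148 145.04171369]
 [295.33686669 156.84617113]
 [252.88820122  77.74159655]
 [252.55402012  89.36077912]]
```

View pics/s2.png

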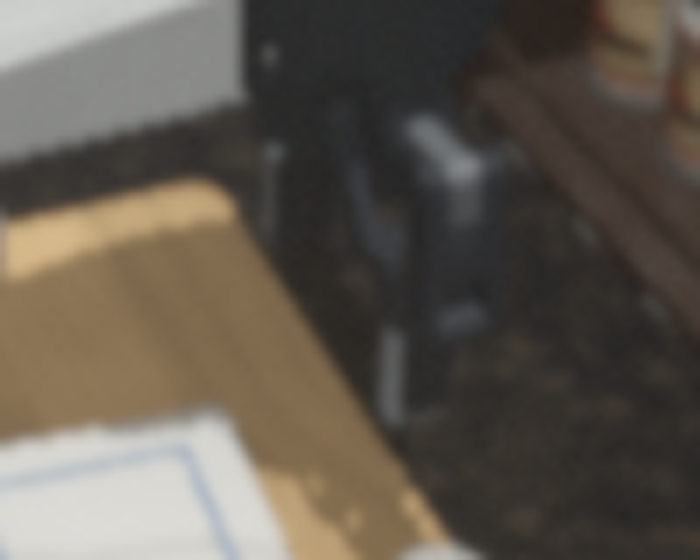

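>>> play_rows:
  plan: [0,0,0,0,0,0.015,1,0,0,0,0,0,0.028,1,0,0,0,0,0,0.028,1]

```text
clock: 4.0
position: [0.567, 0.0464, 0.042]
ee_rot: [0.029, 1.0, -0.0, -0.001]
ft_force: [0.2, 0.5, 0.4]
grip_width: 1.006
grasp_force: 0.0
```

Run:
```python
from h import *
a=viewer.camera('side')[:,:,::-1]
cv2.imwrite('pics/s3.png',cv2.resize(a[140:220,280:380],None,fx=7,fy=7,interpolation=2))
```

```text
(no output)
```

View pics/s3.png

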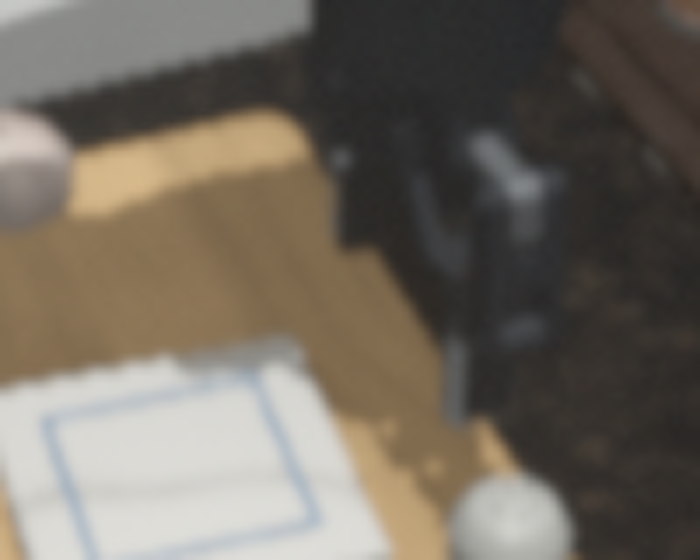

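>>> play_rows:
  plan: [0,0,0,0,0,0.005,1,0,0,0,0,0,0.01,1,0,0,0,0,0,0.01,1]

```text
clock: 4.42
position: [0.5677, 0.0465, 0.033]
ee_rot: [0.029, 1.0, -0.0, -0.0]
ft_force: [0.5, -0.2, 0.0]
grip_width: 1.0
grasp_force: 0.0
```

>>> play_rows:
  plan: [0,0,0,0,0,0.003,1,0,0,0,0,0,0.005,1,0,0,0,0,0,0.005,1]

```text
clock: 4.8
position: [0.5679, 0.0465, 0.0282]
ee_rot: [0.029, 1.0, 0.0, -0.0]
ft_force: [-0.1, -0.7, -0.1]
grip_width: 1.001
grasp_force: 0.0
```

>>> play_rows:
  plan: [0,0,0,0,0,0.002,1,0,0,0,0,0,0.002,1]

```text
clock: 5.05
position: [0.5679, 0.0465, 0.0263]
ee_rot: [0.029, 1.0, 0.0, -0.0]
ft_force: [-0.5, -0.9, -0.2]
grip_width: 1.002
grasp_force: 0.0
```

>>> play_rows:
  plan: [0,0,0,0,0,0.002,1,0,0,0,0,0,0.002,1]

```text
clock: 5.3
position: [0.5679, 0.0465, 0.0242]
ee_rot: [0.029, 1.0, -0.0, -0.0]
ft_force: [0.6, 0.3, 0.3]
grip_width: 1.0
grasp_force: 0.0
```

>>> play_rows:
  plan: [0,0,0,0,0,0.001,1,0,0,0,0,0,0.002,1]

```text
clock: 5.55
position: [0.568, 0.0465, 0.0224]
ee_rot: [0.029, 1.0, 0.0, 0.0]
ft_force: [-0.5, -0.3, 0.0]
grip_width: 0.999
grasp_force: 0.0
```

>>> play_rows:
  plan: [0,0,0,0,0,0.001,1,0,0,0,0,0,0.001,1]

```text
clock: 5.8
position: [0.568, 0.0465, 0.0213]
ee_rot: [0.029, 1.0, 0.0, -0.0]
ft_force: [-0.2, -0.1, 0.8]
grip_width: 0.997
grasp_force: 0.0
```

>>> play_rows:
  plan: [0,0,0,0,0,0.001,1,0,0,0,0,0,0.002,1]

```text
clock: 6.05
position: [0.568, 0.0465, 0.0193]
ee_rot: [0.029, 1.0, 0.0, 0.0]
ft_force: [0.2, -1.0, 0.6]
grip_width: 1.001
grasp_force: 0.0
```

Run:
```python
from h import *
a=viewer.camera('side')[:,:,::-1]
cv2.imwrite('pics/s4.png',cv2.resize(a[140:220,280:380],None,fx=7,fy=7,interpolation=2))
```

```text
(no output)
```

View pics/s4.png

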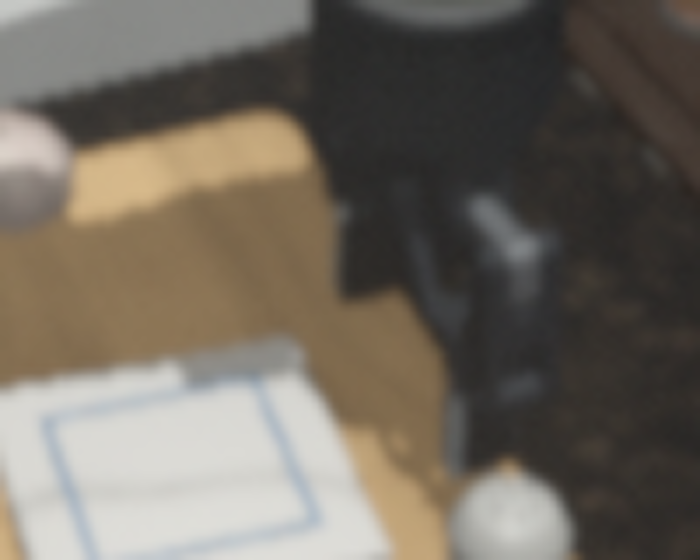

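>>> play_rows:
  plan: [0,0,0,0,0,0.002,1,0,0,0,0,0,0.004,1]

```text
clock: 6.35
position: [0.568, 0.0465, 0.0152]
ee_rot: [0.029, 1.0, 0.0, -0.0]
ft_force: [0.3, -0.7, 0.1]
grip_width: 0.999
grasp_force: 0.0
```

>>> play_rows:
  plan: [0,0,0,0,0,0.001,1,0,0,0,0,0,0.003,1]

```text
clock: 6.6
position: [0.5681, 0.0465, 0.0123]
ee_rot: [0.029, 1.0, 0.0, 0.0]
ft_force: [-0.9, 0.3, -0.0]
grip_width: 0.997
grasp_force: 0.0
```

>>> play_rows:
  plan: [0,0,0,0,0,0.001,1,0,0,0,0,0,0.002,1]

```text
clock: 6.85
position: [0.568, 0.0465, 0.0103]
ee_rot: [0.029, 1.0, 0.0, 0.0]
ft_force: [-0.0, 0.5, 1.1]
grip_width: 1.0
grasp_force: 0.0
```

>>> play_rows:
  plan: [0,0,0,0,0,0.001,1,0,0,0,0,0,0.002,1]

```text
clock: 7.1
position: [0.568, 0.0466, 0.0084]
ee_rot: [0.029, 1.0, 0.0, 0.0]
ft_force: [-0.4, 0.5, 0.2]
grip_width: 0.998
grasp_force: 0.0
```

>>> play_rows:
  plan: [0,0,0,0,0,0.001,1,0,0,0,0,0,0.002,1]

```text
clock: 7.35
position: [0.568, 0.0465, 0.0063]
ee_rot: [0.029, 1.0, 0.0, 0.0]
ft_force: [0.4, -0.6, -0.3]
grip_width: 0.998
grasp_force: 0.0
```

Run:
```python
from h import *
a=viewer.camera('side')[:,:,::-1]
cv2.imwrite('pics/s5.png',cv2.resize(a[150:230,290:390],None,fx=7,fy=7,interpolation=2))
```

```text
(no output)
```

View pics/s5.png

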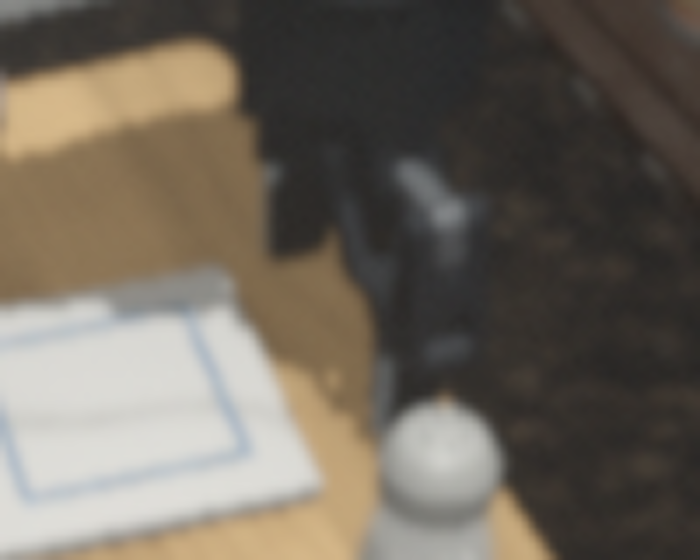

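>>> play_rows:
  plan: [0,0,0,0,0,0.001,1,0,0,0,0,0,0.002,1]

```text
clock: 7.65
position: [0.568, 0.0465, 0.0043]
ee_rot: [0.029, 1.0, 0.0, 0.0]
ft_force: [0.2, 1.0, -0.5]
grip_width: 0.999
grasp_force: 0.0
```

>>> play_rows:
  plan: [0,0,0,0,0,0.001,1,0,0,0,0,0,0.002,1]

```text
clock: 7.9
position: [0.568, 0.0465, 0.0023]
ee_rot: [0.029, 1.0, 0.0, -0.0]
ft_force: [0.8, -0.6, -0.0]
grip_width: 0.994
grasp_force: 0.0
```

>>> play_rows:
  plan: [0,0,0,0,0,0.001,1,0,0,0,0,0,0.001,1]

```text
clock: 8.15
position: [0.5679, 0.0465, 0.0013]
ee_rot: [0.029, 1.0, 0.0, -0.0]
ft_force: [0.1, -0.8, -0.5]
grip_width: 1.0
grasp_force: 0.0
```

>>> play_rows:
  plan: [0,0,0,0,0,0.001,1,0,0,0,0,0,0.002,1]

```text
clock: 8.4
position: [0.568, 0.0466, -0.0006]
ee_rot: [0.029, 1.0, 0.0, 0.0]
ft_force: [0.5, -0.4, 0.6]
grip_width: 0.998
grasp_force: 0.0
```

>>> play_rows:
  plan: [0,0,0,0,0,0.001,1,0,0,0,0,0,0.002,1]

```text
clock: 8.65
position: [0.5681, 0.0465, -0.0013]
ee_rot: [0.029, 1.0, 0.0, -0.0]
ft_force: [-12.1, 0.3, 27.4]
grip_width: 0.999
grasp_force: 13.7
```

>>> play_rows:
  plan: [0,0,0,0,0,-0.0045,1,0,0,0,0,0,-0.0045,1,0,0,0,0.006,0,-0.0045,1,0,0,0,0.012,0,-0.0045,1,0,0,0,0.018,0,-0.0045,1,0,0,0,0.024,0,-0.0045,1,0,0,0,0.03,0,-0.0045,1,0,0,0,0.036,0,-0.0045,1,0,0,0,0.042,0,-0.0045,1,0,0,0,0.048,0,-0.0045,1,0,0,0,0.054,0,-0.0045,1,0,0,0,0.06,0,-0.0045,1,0,0,0,0.06,0,-0.0045,1]

```text
clock: 10.28
position: [0.5076, 0.0501, 0.0019]
ee_rot: [0.029, 1.0, 0.0, -0.0]
ft_force: [0.3, -0.7, 0.6]
grip_width: 1.003
grasp_force: 0.0
```

Run:
```python
from h import *
im=np.ascontiguousarray(viewer.camera('side')[:,:,::-1]);cv2.imwrite('pics/s6.png',im)
w,t,b=masks('side',im,(160,260,230,340));k=np.ones((3,3),np.uint8)
o=cv2.imread('pics/side0.png');w0,t0,b0=masks('side',o,(160,260,230,340))
print('tile',rect('side',cv2.morphologyEx(t,5-3,k),.031),'before',rect('side',cv2.morphologyEx(t0,2,k),.031))
cv2.imwrite('pics/s6c.png',cv2.resize(np.hstack([im[150:270,220:390],cv2.cvtColor(t,8)[150:270,220:340]]),None,fx=2.5,fy=2.5))
```

```text
tile (array([440.3,  46.9]), array([110.3, 109.1]), -3.54) before (array([483.7,  48.4]), array([111.1, 109.8]), -7.08)
```

View pics/s6c.png

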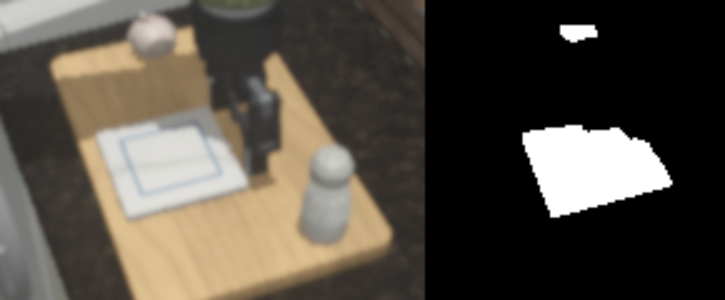

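>>> play_rows:
  plan: [0,0,0,0.006,0,0,1,0,0,0,0.012,0,0,1,0,0,0,0.018,0,0,1,0,0,0,0.024,0,0,1,0,0,0,0.03,0,0,1,0,0,0,0.035,0,0,1,0,0,0,0.039,0,0,1,0,0,0,0.043,0,0,1,0,0,0,0.043,0,0,1,0,0,0,0.035,0,0,1,0,0,0,0.02,0,-0.002,1,0,0,0,0.02,0,-0.05,1,0,0,0,0.02,0,-0.1,1,0,0,0,0.02,0,-0.16,1,0,0,0,0.02,0,-0.22,1,0,0,0,0.02,0,-0.28,1,0,0,0,0.02,0,-0.28,1]

```text
clock: 12.45
position: [0.4904, 0.0513, 0.2865]
ee_rot: [0.029, 1.0, 0.001, 0.004]
ft_force: [0.1, -0.5, -0.6]
grip_width: 1.0
grasp_force: 0.0
```

Run:
```python
from h import *
k=np.ones((3,3),np.uint8)
for n,roi in(('side',(160,260,230,340)),('top',(160,290,280,360))):
    im=np.ascontiguousarray(viewer.camera(n)[:,:,::-1]);cv2.imwrite(f'pics/{n}7.png',im)
    w,t,b=masks(n,im,roi)
    try:c,s,a=rect(n,cv2.morphologyEx(t,2,k),.031)
    except Exception as e:print(n,e);continue
    th=np.radians(-3.25);X=np.array([np.cos(th),np.sin(th)]);d=c-[480.2,64.9]
    al=np.radians(a);f=[d+55*(-np.array([np.cos(al),np.sin(al)])+q*np.array([-np.sin(al),np.cos(al)])) for q in(1,-1)]
    print(n,c,s,a,'front x_b L,R',[round(v@X,1) for v in f])
```

```text
side [399.1  49.1] [111.1 108.4] -3.16 front x_b L,R [np.float64(-135.2), np.float64(-135.0)]
top [581.2   1.4] [27.8 69.4] 7.27 front x_b L,R [np.float64(40.3), np.float64(60.4)]
```

View pics/side7.png

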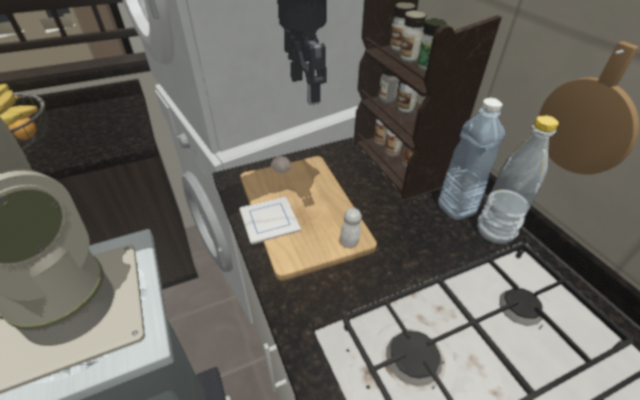

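```bash
python3 -c "
from workcell import manip
print(manip.hand_in())"
```

```text
the job is handed in; nothing more can be done
None
```

I pushed the tile flat to the board's front edge and handed the job in. By the side camera it sticks out about 25 mm, or about 27 mm allowing for that camera's 2 mm offset. It is square to the edge within about 0.1°, and the garlic and salt shaker look undisturbed. The hand-in gave no verdict.

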